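# Stack the spacing collars on a brush arbor under its sprung catches

### The job

Build up the three loose spacing collars on the wire-brush arbor that stands upright in its assembly stand: the thickest first, down on the brass spring seat, then the middle one, then the thinnest, pressed down against the spring until all three red catches in the shaft snap out over it and hold the stack. Ease each collar squarely onto the shaft and past the catches without ramming or forcing the arbor, leave the other things on the bench where they are, and let go.

Things in the scene. Friction and masses are not known exactly. Their poses are not given: they have to be found in the camera images.
- stand: round grey stand, 112 mm across, 34 mm tall; origin under its centre at the bench top, z up. Its magnet face holds the brush arbor upright: steel flange, dark wire brush wheel (100 mm across, 43 to 57 mm above the bench), boss, sprung brass seat, then bare steel shaft 25 mm in diameter. The arbor stands upright but was set down by eye: its axis is 4 to 7 mm off the stand's centre, in any direction. Load on it must stay below 30 N.
- seat_height (a point): on the stand's own centre line (not the arbor's), at the height of the unloaded brass seat's top, 88 mm above the bench. The seat is a 44 mm disc on disc springs: it gives from about 4.5 N, by 1.5 N per mm, to a solid stop 5.5 mm down. The collars are 39 mm thick together, so the last goes under the catches only with the seat pressed down 2.5 mm or more.
- tip_height (a point): on the stand's own centre line, at the height of the shaft's flat top end, 138 mm above the bench. The end has a 1.5 mm chamfer, and the collars' bores only 0.75 mm of play all round the shaft, so a collar that is not on centre lands on this end: where the shaft really stands must be felt or seen. The magnet holds it firmly.
- dog_a (a joint): one of three small red sprung catches, 120 degrees apart in the shaft: 0 sprung out, up to 0.0035 m pressed in. A ramp, flush with the shaft 45.5 mm above seat_height, 3 mm proud at its lower edge 36.5 mm above seat_height: a collar must be pushed down past all three (about 6 to 14 N) and drags on them until its top is below them; then they spring out over it and keep it from rising.
- dog_b (a joint): another of the three catches, as dog_a: 0 sprung out, up to 0.0035 m pressed in
- dog_c (a joint): another of the three catches, as dog_a: 0 sprung out, up to 0.0035 m pressed in
- spacer_thick: the thick spacing collar: plain bright steel ring, outside diameter 48 mm, bore 26.5 mm, 18 mm thick, about 170 g, lying flat on the bench; origin at the centre of its underside, z up along its axis
- spacer_mid: the middle spacing collar: green-anodised ring, outside diameter 48 mm, bore 26.5 mm, 13 mm thick, about 60 g, lying flat on the bench; origin at the centre of its underside, z up along its axis
- spacer_thin: the thin spacing collar: blue-anodised ring, outside diameter 48 mm, bore 26.5 mm, 8 mm thick, about 40 g, lying flat on the bench; origin at the centre of its underside, z up along its axis
- flange_fitting: bystander: steel flange fitting, flange 66 mm across, 48 mm tall; origin under its centre
- white_cap: bystander: small white plastic probe cap, 34 mm across, 26 mm tall; origin under its centre
- capped_coupling: bystander: square steel coupling, 32 mm, with a blue cap, 62 mm tall; origin under its centre
- bronze_bush: bystander: flanged brass-coloured bush, 32 mm across, 30 mm tall; origin under its centre
- probe: bystander: white cylindrical probe with a sprung steel nose, 240 mm long, lying along its x in a grey cradle, 39 mm tall; origin under the cradle's centre
Not all that is in view belongs to the job. Several things look just like the spacer_thin: the one meant starts nearest to the robot's base.

How it is judged:
On the way, in this order (a step that is already met when the one before it is completed fails the run):
1. the thick collar is on the arbor, below the catches and down on the brass seat (horizontal distance between spacer_thick and seat_height below 0.01 m and z of spacer_thick in the frame of stand between 0.0815 and 0.0895 m and angle between spacer_thick's own z axis and vertical below 0.06 rad), for 0.2 s.
2. the middle collar is on the arbor, down on the thick one (all of step 1 and horizontal distance between spacer_mid and seat_height below 0.01 m and z of spacer_mid in the frame of stand between 0.0995 and 0.1075 m and angle between spacer_mid's own z axis and vertical below 0.06 rad), for 0.2 s.
At the end, for the whole second after the job is handed in: The collars are threaded on the shaft in the order thick, middle, thin from the seat up, flat (0.06 rad) and within 10 mm of the stand's centre line, held at rest 2.5 mm (1 to 4 mm) below the unloaded seat height by the three catches, all sprung out (within 1 mm) over the thin one (horizontal distance between each of spacer_thick, spacer_mid, spacer_thin and seat_height below 0.01 m and z of spacer_thick in the frame of stand between 0.084 and 0.087 m and angle between each of spacer_thick, spacer_mid, spacer_thin's own z axis and vertical below 0.06 rad and z of spacer_mid in the frame of stand between 0.102 and 0.105 m and z of spacer_thin in the frame of stand between 0.115 and 0.118 m and value of joint each of dog_a, dog_b, dog_c below 0.001 m and linear speed of each of spacer_thick, spacer_mid, spacer_thin below 0.02 m/s); the robot touches nothing.
It fails at once if the arbor and its stand take a contact load above 30 N (contact force between stand and anything else above 30 N).
It fails at once if another thing on the bench (fitting, cap, coupling, bush or probe) is moved by more than 30 mm (distance of any of flange_fitting, white_cap, capped_coupling, bronze_bush, probe from where it was at the start of the episode above 0.03 m).
It also fails if it takes over 72 s, if anything falls off the work surface, if the arm or the gripper's body presses on something with over 40 N, if the wrist force passes 120 N, or if a joint passes its speed limit or range.

### The arm

A 6-joint arm with a two-finger parallel gripper is mounted at the origin on the work surface. World frame = base frame: x ahead of the robot, y to its left, z up, the work surface at z = 0. Lengths are in m, angles in rad, forces in N, time in s.
With the tool pointing down it reaches from about 0.35 to 1 m from the base axis. Payload 7.1 kg.
Tool frame: the origin (TCP) lies between the finger pads; the fingertips stand 22 mm ahead of it and the grasp point (between the pads) lies 3 mm ahead of it; x points along the fingers, y is the direction in which the jaws open and shut, and the axes are right-handed (so a half turn about x gives the same grasp; the last joint's range is limited). The gripper opens to 85 mm and grips with 20 to 120 N. Pads are 22 mm wide; open, the fingers measure 114 mm over their backs; the gripper's body (76 mm by 85 mm) begins 54 mm behind the grasp point. The pads swing forward as they close: fully open they stand 13 mm farther back than shut.
Start: joints at [1.156, 0.423, 1.63, -0, 1.089, -0.019], TCP at [0.241, 0.577, 0.253] pointing down, gripper open.
Joint ranges: [-3, 3], [-0.9, 2.11], [0.09, 2.58], [-1.31, 4.45], [0.11, 2.69], [-2.54, 2.54]. Speed limits (rad/s): [2.39, 2.39, 3.01, 3.14, 3.14, 3.14].

### API

Orientations are given as a rotation vector (axis times angle).
In Python, from rig import manip gives the robot as it stands. The module is installed in compiled form; this text tells all that it offers. Calls block until the motion is done:
- manip.move_to(position, orientation): joint-space move of the TCP to a pose.
- manip.servo_line(position, orientation=None, rate=0.15): straight line of the TCP; orientation=None keeps the orientation; rate is the mean speed in m/s.
- manip.set_joints(angles): joint-space move.
- manip.command_gripper(opening, f_grip=None): finger opening in m; f_grip is the grip in N (None keeps the last); returns when the fingers have stopped.
- manip.hold(seconds).
- manip.solve_ik(position, orientation): joint angles nearest the present ones, or None.
- manip.camera(name): name is "side" or "top"; returns a dict with "image" (480x640x3 uint8, red, green, blue), "fx", "fy", "cx", "cy" (pixels), "k1" (the pictures are not rectified: a ray, as slopes to the right and down, at radius r is drawn at 1 + k1 r^2 times it, then the intrinsics apply), "cam_to_world" (4x4, takes a point from camera to world coordinates). Camera axes: x right, y down, z forward; pixel columns grow to the right and rows downward; lengths in m; the calibration is good to about 2 mm. A picture is of the moment at which its call begins. There is no depth.
A pose or a line that the arm cannot do raises manip.IKError and nothing moves.
- manip.sign_off(): hands the job in, once; it reports no verdict.
Readings, each from a call of its own:
- manip.get_time(): time.
- manip.get_joint_positions(): joint angles.
- manip.get_joint_vel(): joint speeds.
- manip.get_tau(): joint torques, N m.
- manip.get_position(): TCP position.
- manip.get_ee_rot(): TCP orientation.
- manip.get_contact_force(): force on the tool from outside, world axes, zero at the start.
- manip.get_torque(): the same for the moment, N m.
- manip.get_width(): finger opening in m.
Only numpy, scipy, OpenCV 4.12 (cv2) and the standard library are available. Lean on these libraries where they do the work, as an engineer would, in place of code of your own. Each camera call takes 0.05 s, during which the arm holds its last target. There are 200 camera calls.

## Working session

There is one attempt and no reset: what is moved stays moved. The work goes in short steps, each a Python script; the robot and the scene stay as the last script left them, time stands still between calls to the robot, and variables do not carry over. Pictures are saved under pics/ and viewed, about 8 in all and at most 12, crops included, and the job is handed in when it is done.

```bash
mkdir -p pics; cat > h.py <<'E'
import numpy as np, cv2
from rig import manip
def snap(name,fn):
    c=manip.camera(name); np.savez('pics/'+fn+'.npz',**c)
    cv2.imwrite('pics/'+fn+'.png',c['image'][:,:,::-1]); return c
def ray(c,u,v):
    d=np.array([(u-c['cx'])/c['fx'],(v-c['cy'])/c['fy']]); s=d.copy()
    for _ in range(20): s=d/(1+c['k1']*(s@s))
    T=np.array(c['cam_to_world']); return T[:3,3],T[:3,:3]@np.array([s[0],s[1],1])
def atz(c,u,v,z):
    o,d=ray(c,u,v); return o+d*(z-o[2])/d[2]
def proj(c,P):
    T=np.array(c['cam_to_world']); p=T[:3,:3].T@(np.asarray(P,float)-T[:3,3]); s=p[:2]/p[2]; s=s*(1+c['k1']*(s@s))
    return np.array([c['fx']*s[0]+c['cx'],c['fy']*s[1]+c['cy']])
E
python3 - <<'E'
from h import *
for n in('top','side'):
    c=snap(n,n+'0'); print(n,c['fx'],c['k1'],np.round(c['cam_to_world'],3).tolist())
print(manip.get_ee_rot(),manip.get_time(),manip.get_width(),manip.get_contact_force())
E
```

```text
top 515.6051733489937 -0.005663532138562699 [[-0.029, -0.996, 0.085, 0.449], [-0.999, 0.031, 0.028, -0.042], [-0.031, -0.084, -0.996, 1.066], [0.0, 0.0, 0.0, 1.0]]
side 572.7486951918903 -0.13886595852088557 [[0.769, -0.46, 0.444, 0.069], [-0.639, -0.53, 0.557, -0.665], [-0.021, -0.712, -0.702, 0.89], [0.0, 0.0, 0.0, 1.0]]
[ 0.30937602  1.54869187 -0.31159215] 0.1 0.08556486872291423 [-0.06381144 -0.79904893 -0.20215437]
```

View pics/top0.png

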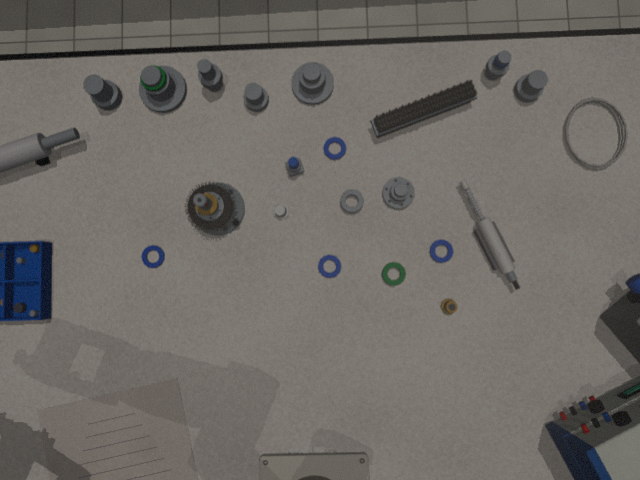

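View pics/side0.png

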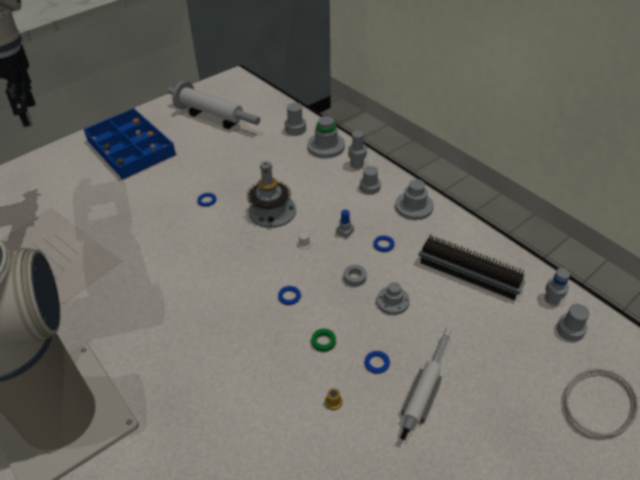

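The top view shows blue rings at (329,266), (153,257), (441,251) and (335,148), the green ring at (393,274), the steel collar at (351,201) and the arbor at about (200,201). The side view shows the arbor tip at (266,166), the steel collar at (354,274), green at (323,340) and the near blue ring at (289,295).

```bash
cat >> h.py <<'E'
def load(fn): return dict(np.load('pics/'+fn+'.npz'))
def crop(c,u,v,w=36,h=36,s=8):
    return cv2.resize(c['image'][v-h:v+h,u-w:u+w,::-1],None,fx=s,fy=s,interpolation=cv2.INTER_CUBIC)
def blob(c,lo,hi,u,v,r=22):
    hsv=cv2.cvtColor(c['image'],cv2.COLOR_RGB2HSV)
    m=cv2.inRange(hsv,lo,hi); k=np.zeros_like(m); cv2.circle(k,(u,v),r,255,-1)
    p=cv2.findNonZero(m&k); q=cv2.convexHull(p); M=cv2.moments(q)
    return np.array([M['m10']/M['m00'],M['m01']/M['m00']])
BL=((105,110,50),(130,255,255)); GR=((60,80,30),(90,255,255))
def tri(cs,uvs):
    A=np.zeros((3,3));b=np.zeros(3)
    for c,(u,v) in zip(cs,uvs):
        o,d=ray(c,u,v);d/=np.linalg.norm(d);Q=np.eye(3)-np.outer(d,d);A+=Q;b+=Q@o
    return np.linalg.solve(A,b)
E
python3 - <<'E'
from h import *
t,s=load('top0'),load('side0')
for n,col,ut,us,z in(('thin',BL,(329,266),(289,295),.004),('b2',BL,(153,257),(207,200),.004),('b3',BL,(441,251),(377,362),.004),('mid',GR,(393,274),(323,340),.0065)):
    a,b=blob(t,*col,*ut),blob(s,*col,*us); print(n,a,b,atz(t,*a,z).round(4),atz(s,*b,z).round(4),tri((t,s),(a,b)).round(4))
print('thick',atz(t,351,201,.012),atz(s,354,274,.012))
print('tip',atz(t,199,200,.138),atz(s,266,165,.138))
im=np.vstack([np.hstack([crop(t,210,205,36,36,5),crop(s,268,190,36,36,5)]),np.hstack([crop(t,351,201,18,18,10),crop(s,354,274,18,18,10)])])
cv2.imwrite('pics/c1.png',cv2.resize(im,(600,600)))
E
```

```text
thin [329.21298949 265.8982808 ] [288.87407407 294.8962963 ] [ 0.4805 -0.0447  0.004 ] [ 0.4824 -0.0436  0.004 ] [ 0.4809 -0.045   0.0063]
b2 [152.42700903 256.22491679] [206.42433538 199.05725971] [0.5114 0.3227 0.004 ] [0.5139 0.3234 0.004 ] [0.5121 0.3214 0.0063]
b3 [440.93637621 250.69479023] [376.69361526 361.5791874 ] [ 0.5048 -0.2744  0.004 ] [ 0.5068 -0.2737  0.004 ] [ 0.5052 -0.2743  0.0061]
mid [393.42268519 273.43194444] [323.1743393  339.54731458] [ 0.4611 -0.1752  0.0065] [ 0.4634 -0.1739  0.0065] [ 0.4616 -0.1752  0.0094]
thick [ 0.61244346 -0.09368837  0.012     ] [ 0.6146838  -0.09257317  0.012     ]
tip [0.60408982 0.19028488 0.138     ] [0.60567526 0.18549481 0.138     ]
```

View pics/c1.png

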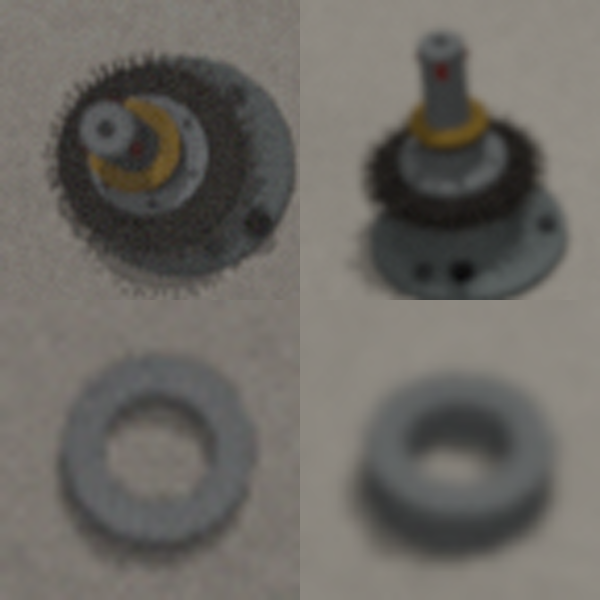

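```bash
cat >> h.py <<'E'
from scipy.spatial.transform import Rotation as R
def rv(a):  # jaw direction at angle a in the xy plane, tool down
    y=np.array([np.cos(a),np.sin(a),0]); x=np.array([0,0,-1.]); return R.from_matrix(np.c_[x,y,np.cross(x,y)]).as_rotvec()
def ang(): return (lambda y:np.arctan2(y[1],y[0]))(R.from_rotvec(manip.get_ee_rot()).as_matrix()[:,1])
def best(p,a): # half-turn choice with the smallest last joint
    c=[(abs(q[5]),b) for b in(a,a+np.pi) for q in[manip.solve_ik(p,rv(b))] if q is not None]; return min(c)[1]
def F(): return np.array(manip.get_contact_force())
def st(m=''): print(m,'t%.2f'%manip.get_time(),np.round(manip.get_position(),4),'w%.4f'%manip.get_width(),F().round(2),flush=True)
def pick(x,y,z,a1,a2,f=60):
    b1,b2=best([x,y,.1],a1),best([x,y,.1],a2)
    manip.move_to([x,y,.08],rv(b1)); manip.command_gripper(.062,20); st('above')
    manip.servo_line([x,y,z],rate=.12); st('down'); manip.command_gripper(.035,20); st('grip1')
    manip.command_gripper(.062,20); manip.move_to([x,y,z],rv(b2)); st('turned')
    manip.command_gripper(.035,f); st('grip2')
E
python3 - <<'E'
from h import *
t,s=load('top0'),load('side0')
for n,a,b,z in(('thick',(351.5,200.3),(355.0,272.7),.018),('tip',(199.,199.35),(265.7,164.7),.138)):
    print(n,atz(t,*a,z).round(4),atz(s,*b,z).round(4),tri((t,s),(a,b)).round(4))
st(); print(ang())
pick(.613,-.093,.025,0,np.pi/2)
print(manip.get_joint_positions())
E
```

```text
thick [ 0.6129 -0.0945  0.018 ] [ 0.6149 -0.0952  0.018 ] [ 0.6137 -0.095   0.0184]
tip [0.6053 0.1903 0.138 ] [0.6058 0.1868 0.138 ] [0.6067 0.1903 0.1354]
 t0.10 [0.2408 0.5763 0.2526] w0.0856 [-0.06 -0.8  -0.2 ]
1.1750234399824944
above t3.23 [ 0.613  -0.0928  0.08  ] w0.0618 [ 0.42 -0.64  0.25]
down t3.84 [ 0.6131 -0.093   0.0249] w0.0619 [-1.    0.04  0.18]
grip1 t4.12 [ 0.6137 -0.0931  0.0261] w0.0463 [0.3  0.46 4.38]
turned t5.83 [ 0.613 -0.093  0.025] w0.0617 [ 0.07  0.26 -0.34]
grip2 t6.12 [ 0.6131 -0.093   0.0256] w0.0456 [-1.95  1.34  6.22]
[-1.69760918e-01  7.32362854e-01  1.73208535e+00 -4.34667283e-05
  6.77054306e-01  1.40048321e+00]
```

```bash
python3 - <<'E'
from h import *
manip.hold(.2); st('held')
p=np.array(manip.get_position())
manip.servo_line([.613,-.093,.06],rate=.08); st('lift')
manip.hold(.1); st()
t=snap('top','t1'); s=snap('side','s1')
# predicted ring centre pixel for scale
for c in(t,s): print(proj(c,[.613,-.093,.053]).round(1))
a=proj(t,[.613,-.093,.053]).astype(int); b=proj(s,[.613,-.093,.053]).astype(int)
cv2.imwrite('pics/c2.png',np.hstack([crop(t,*a,24,24,8),crop(s,*b,24,24,8)]))
E
```

```text
held t6.33 [ 0.6131 -0.093   0.0256] w0.0458 [-2.36  0.68  7.07]
lift t6.91 [ 0.6131 -0.093   0.0605] w0.0458 [ 0.07  0.38 -1.97]
 t7.01 [ 0.6127 -0.0929  0.0597] w0.0458 [-0.27  0.21 -1.3 ]
[351.6 197.5]
[354.  260.8]
```

View pics/c2.png

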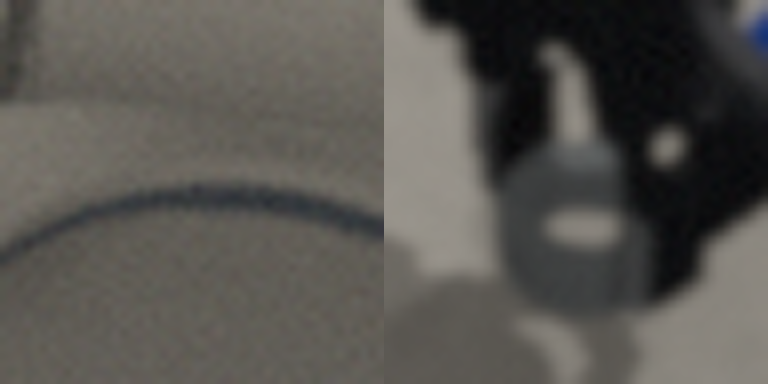

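```bash
cat >> h.py <<'E'
BO={'thick':.0256}
E
python3 - <<'E'
from h import *
print('grip ang',ang())
manip.servo_line([.613,-.093,.12],rate=.2)
T=[.606,.189,.178]; b=best(T,np.deg2rad(141)); manip.move_to(T,rv(b)); manip.hold(.15); st('hover'); print(b,manip.get_joint_positions())
s=snap('side','s2'); p=np.array(manip.get_position())
c0=p-[0,0,.0256]
im=s['image'].copy()[:,:,::-1].copy(); u,v=proj(s,[.606,.189,.14]).astype(int)
S=8; cr=crop(s,u,v,36,34,S)
def draw(ctr,r,col):
    q=np.array([proj(s,ctr+r*np.array([np.cos(a),np.sin(a),0])) for a in np.linspace(0,6.283,60)])
    q=((q-[u-36,v-34]+.5)*S-.5); cv2.polylines(cr,[q.astype(np.int32)],True,col,1)
draw(c0,.024,(0,255,0)); draw(c0+[0,0,.018],.024,(0,255,0)); draw(c0+[0,0,.018],.01325,(0,255,255))
draw(np.array([.606,.189,.138]),.011,(0,0,255)); draw(np.array([.606,.189,.088]),.022,(255,0,255))
print(u,v); cv2.imwrite('pics/c3.png',cr)
E
```

```text
grip ang -1.5707379345382178
hover t8.82 [0.6061 0.1874 0.1774] w0.0457 [-0.95  0.05 -2.44]
5.602506898901797 [ 2.81193817e-01  5.26559802e-01  1.65846278e+00 -2.09797835e-04
  9.57581985e-01  9.64535331e-01]
265 163
```

View pics/c3.png

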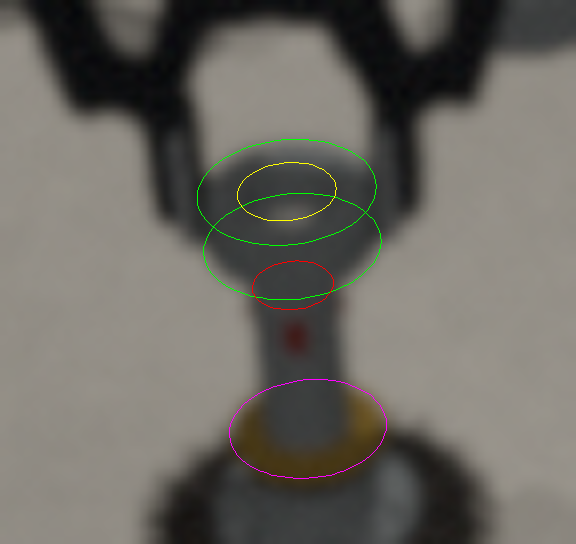

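The side view shows the collar held level between the fingers, centred at about (288,200) in the crop. The shaft axis is about 3 crop pixels (0.5 mm) right of my model at x=302, so the arbor is near (0.6064, 0.1887).

```bash
cat >> h.py <<'E'
def desc(x,y,bo,zb0,zb1,lim,dz=.0005,rate=.015,f0=None,verb=True):
    """lower the collar underside from zb0 to zb1 in small steps; stop at lim N; returns commanded zb, reached?"""
    if f0 is None: f0=F()
    z=zb0
    while z>zb1:
        z=max(z-dz,zb1); manip.servo_line([x,y,z+bo],rate=rate); f=F()-f0
        if verb and (f[2]>2.5 or abs(f[:2]).max()>3): print('%.4f'%z,'act%.4f'%(manip.get_position()[2]-bo),f.round(1),'t%.2f'%manip.get_time())
        if f[2]>lim: return z,False
    return z,True
E
python3 - <<'E'
from h import *
x,y,bo=.6063,.1888,.0256
manip.servo_line([x,y,.141+bo],rate=.05); manip.hold(.2); st('pre'); f0=F()
np.save('f0.npy',f0)
print(desc(x,y,bo,.141,.1345,8,f0=f0)); st('end'); print(np.array(manip.get_torque()).round(3))
E
```

```text
pre t9.44 [0.6064 0.1889 0.1668] w0.0454 [-0.52  1.07 -2.19]
0.1360 act0.1363 [-0.9 -0.2  4.5] t11.94
0.1345 act0.1344 [0.2 3.  1.1] t12.69
(0.1345, True)
end t12.69 [0.6062 0.189  0.16  ] w0.0457 [-0.32  4.08 -1.04]
[ 0.811  0.058 -0.019]
```

```bash
python3 - <<'E'
from h import *
x,y,bo=.6063,.1891,.0256; f0=np.load('f0.npy')
z,ok=desc(x,y,bo,.1345,.122,17,dz=.0012,rate=.02,f0=f0); st('past dogs?')
if ok:
    z,ok=desc(x,y,bo,.122,.092,12,dz=.005,rate=.04,f0=f0); st('low')
E
```

```text
0.1333 act0.1332 [-0.2  3.9  1.9] t12.94
0.1321 act0.1321 [0.7 3.2 2.1] t13.19
0.1297 act0.1297 [-0.6  3.5  3.8] t13.69
0.1285 act0.1287 [-1.1  3.5  5.3] t13.94
0.1273 act0.1276 [-0.5  3.2  6.5] t14.19
0.1261 act0.1265 [-1.1  3.9  7.7] t14.44
0.1249 act0.1255 [-1.3  3.9  6.7] t14.69
0.1237 act0.1238 [0.  4.  4.5] t14.94
0.1225 act0.1226 [-0.5  5.5  5. ] t15.19
0.1220 act0.1222 [-0.4  4.3  6.2] t15.44
past dogs? t15.44 [0.6065 0.1893 0.1478] w0.0457 [-0.91  5.38  4.02]
0.1170 act0.1166 [0.7 4.8 0.9] t15.72
0.1120 act0.1115 [1.5 4.5 0.3] t15.99
0.1070 act0.1062 [ 1.6  5.3 -1.7] t16.27
0.1020 act0.1013 [ 2.1  5.2 -1.3] t16.54
0.0970 act0.0963 [ 0.5  4.3 -1. ] t16.82
0.0920 act0.0913 [ 1.1  6.2 -1.3] t17.09
low t17.09 [0.6063 0.1893 0.1169] w0.0458 [ 0.6   7.27 -3.5 ]
```

```bash
cat >> h.py <<'E'
def drop(x,y,bo):
    manip.command_gripper(.062,20); manip.servo_line([x,y,.19],rate=.25)
E
python3 - <<'E'
from h import *
x,y,bo=.6063,.1895,.0256; f0=np.load('f0.npy')
print(desc(x,y,bo,.0905,.086,3.5,dz=.0008,rate=.02,f0=f0)); st('seat')
drop(x,y,bo); st('up')
X,Y=.481,-.0445  # thin (later)
pick(.4622,-.1747,.0235,0,np.pi/2); manip.hold(.1); st('mid')
manip.servo_line([.4622,-.1747,.12],rate=.2); st()
E
```

```text
0.0897 act0.0892 [ 1.8  4.  -1.8] t17.36
0.0889 act0.0888 [ 1.3  4.  -0.3] t17.61
0.0873 act0.0876 [0.4 2.6 5. ] t18.11
(0.08730000000000002, False)
seat t18.11 [0.6064 0.1895 0.1132] w0.0457 [-0.14  3.71  2.81]
up t18.88 [0.6067 0.1895 0.1911] w0.0619 [ 0.32 -0.16 -0.4 ]
above t20.60 [ 0.4627 -0.1742  0.0801] w0.0622 [-0.01  0.06 -0.31]
down t21.22 [ 0.4623 -0.1747  0.0236] w0.0618 [ 0.61 -1.2  -0.28]
grip1 t21.50 [ 0.4628 -0.1749  0.0244] w0.0474 [-0.22  0.66  5.8 ]
turned t23.20 [ 0.4622 -0.1747  0.0235] w0.0617 [-0.16 -0.43 -0.37]
grip2 t23.51 [ 0.4622 -0.1747  0.0241] w0.0450 [-2.06  0.49  8.14]
mid t23.61 [ 0.4622 -0.1747  0.024 ] w0.0451 [-1.32 -0.26  8.38]
 t24.24 [ 0.4618 -0.1745  0.1195] w0.0444 [-1.08  1.54 -1.02]
```

```bash
cat >> h.py <<'E'
def thread(x,y,bo,zend,lim,zfast,img=None):
    manip.move_to([x,y,.154+bo],rv(5.6025)); 
    if img: manip.hold(.1); snap('side',img)
    manip.servo_line([x,y,.1405+bo],rate=.05); manip.hold(.2); st('pre'); f0=F(); np.save('f0.npy',f0)
    z,ok=desc(x,y,bo,.1405,.1345,9,dz=.0006,rate=.02,f0=f0)
    if ok: z,ok=desc(x,y,bo,z,.122,17,dz=.0012,rate=.02,f0=f0)
    if ok and zfast<z: z,ok=desc(x,y,bo,z,zfast,12,dz=.004,rate=.04,f0=f0)
    st('end %.4f %s'%(z,ok)); return z,ok
E
python3 - <<'E'
from h import *
x,y,bo=.6064,.1896,.0240
z,ok=thread(x,y,bo,0,17,.110,'s3')
if ok: print(desc(x,y,bo,z,.103,3.5,dz=.0008,rate=.02,f0=np.load('f0.npy'))); st()
s=load('s3'); cv2.imwrite('pics/c4.png',crop(s,265,175,45,40,7))
E
```

```text
pre t26.48 [0.6065 0.1897 0.1647] w0.0448 [-0.    0.8  -1.09]
0.1285 act0.1287 [0.2 2.  4.1] t30.48
0.1273 act0.1276 [0.5 1.5 6.1] t30.73
0.1261 act0.1264 [-0.6  0.6  5.8] t30.98
0.1249 act0.1253 [-0.1  0.8  6.6] t31.23
0.1237 act0.1236 [1.1 2.4 3.9] t31.48
0.1225 act0.1224 [0.7 1.5 3.2] t31.73
0.1220 act0.1220 [0.5 2.4 3.9] t31.98
end 0.1100 True t32.73 [0.6061 0.1896 0.1334] w0.0444 [ 1.26  2.8  -2.52]
0.1060 act0.1060 [-0.1  2.1  3.1] t33.98
0.1052 act0.1053 [-1.6  2.3  4.8] t34.23
(0.10520000000000003, False)
 t34.23 [0.6064 0.1896 0.1293] w0.0445 [-1.63  3.08  3.69]
```

View pics/c4.png

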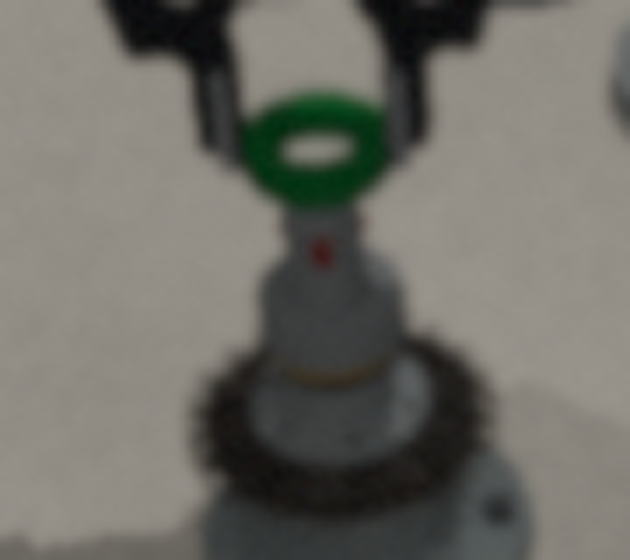

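The collar is on the brass seat below the catches, and the green one was hovering level at about (315,148) in the crop; it is now seated too, with contact at z=0.106. On to the thin one.

```bash
python3 - <<'E'
from h import *
drop(.6064,.1896,0); st('up')
x,y=.4816,-.0443
pick(x,y,.0208,0,np.pi/2,80); manip.hold(.1); st('thin')
bo=manip.get_position()[2]; np.save('bo.npy',bo)
manip.servo_line([x,y,.12],rate=.2); st()
manip.move_to([.6064,.1897,.154+bo],rv(5.6025)); manip.hold(.1); st('hover')
s=snap('side','s4'); cv2.imwrite('pics/c5.png',crop(s,265,175,45,40,7))
E
```

```text
up t34.93 [0.607  0.1896 0.1912] w0.0619 [ 0.44  0.86 -0.36]
above t36.26 [ 0.4824 -0.0437  0.0802] w0.0619 [ 0.47 -0.47  1.19]
down t36.90 [ 0.4817 -0.0442  0.0209] w0.0619 [0.12 0.66 0.74]
grip1 t37.19 [ 0.4822 -0.0443  0.0218] w0.0467 [-1.5   0.16  5.55]
turned t38.89 [ 0.4816 -0.0443  0.0208] w0.0619 [-0.21  0.07 -0.67]
grip2 t39.21 [ 0.4816 -0.0443  0.0216] w0.0438 [-2.68  0.36 11.64]
thin t39.31 [ 0.4816 -0.0443  0.0216] w0.0439 [-2.56 -0.24 11.39]
 t39.96 [ 0.4812 -0.0442  0.1196] w0.0443 [-0.27  0.15 -1.33]
hover t41.11 [0.6056 0.188  0.1746] w0.0442 [ 0.1  -0.4   0.19]
```

View pics/c5.png

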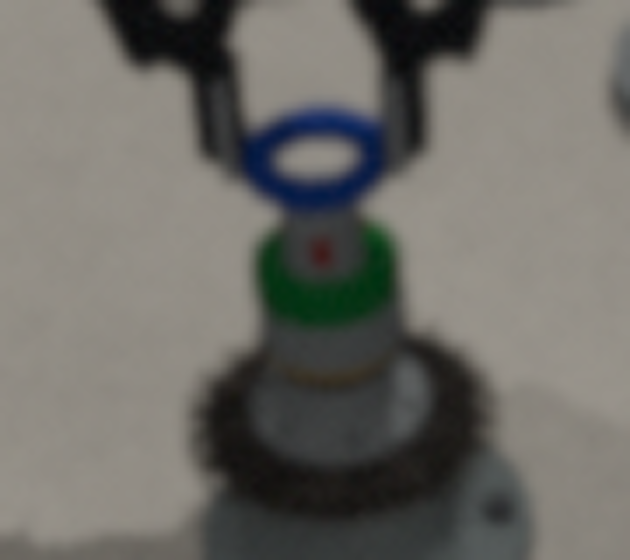

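The picture shows the blue ring held level at (315,158), with green and steel stacked below it.

```bash
python3 - <<'E'
from h import *
x,y=.6064,.1897; bo=float(np.load('bo.npy'))
z,ok=thread(x,y,bo,0,17,.122)
if ok:
    f0=np.load('f0.npy')
    z,ok=desc(x,y,bo,z,.1152,20,dz=.0006,rate=.02,f0=f0); manip.hold(.1); st('pressed %.4f'%z)
    print('collar z',manip.get_position()[2]-bo)
    s=snap('side','s5')
E
```

```text
pre t42.02 [0.6066 0.1898 0.1622] w0.0437 [ 0.34 -0.14  0.01]
0.1285 act0.1287 [-0.1  2.7  3.4] t46.02
0.1273 act0.1275 [-0.3  1.8  4. ] t46.27
0.1261 act0.1263 [-0.4  3.6  5.3] t46.52
0.1249 act0.1252 [0.3 2.5 5.4] t46.77
0.1220 act0.1220 [0.1 3.2 3. ] t47.52
end 0.1220 True t47.52 [0.6063 0.1897 0.1435] w0.0438 [0.41 3.06 3.01]
0.1214 act0.1214 [0.  2.1 3.3] t47.77
0.1196 act0.1195 [0.2 2.9 3.3] t48.52
0.1190 act0.1190 [0.1 2.  3.3] t48.77
0.1184 act0.1185 [0.1 1.7 4.7] t49.02
0.1178 act0.1180 [-0.4  1.1  6.3] t49.27
0.1172 act0.1174 [-1.1  2.9  5.6] t49.52
0.1154 act0.1157 [-0.4  2.1  5.2] t50.27
0.1152 act0.1156 [-0.7  1.6  7. ] t50.52
pressed 0.1152 t50.62 [0.6064 0.1897 0.1372] w0.0440 [-1.02  1.59  6.77]
collar z 0.11562930647145848
```

```bash
python3 - <<'E'
from h import *
x,y=.6064,.1897; bo=float(np.load('bo.npy'))
print(desc(x,y,bo,.1152,.1142,17,dz=.0005,rate=.02,f0=np.load('f0.npy'))); st()
manip.command_gripper(.062,20); st('released'); manip.servo_line([x,y,.21],rate=.2); manip.hold(.2); st('up')
s=snap('side','s6'); cv2.imwrite('pics/c6.png',crop(s,265,175,36,30,10))
E
```

```text
0.1147 act0.1152 [-1.5  1.8  7.6] t50.92
0.1142 act0.1148 [-1.8  0.9  7.9] t51.17
(0.1142, True)
 t51.17 [0.6065 0.1897 0.1364] w0.0432 [-1.51  0.73  7.88]
released t51.49 [0.6059 0.1894 0.1352] w0.0622 [0.06 0.57 0.65]
up t52.22 [0.6054 0.1894 0.2082] w0.0619 [-0.34  0.64  0.25]
```

View pics/c6.png

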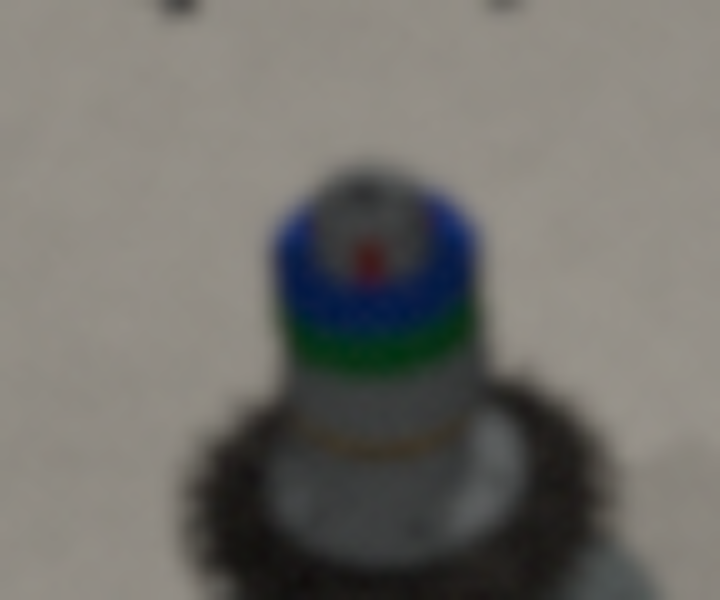

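```bash
python3 - <<'E'
from h import *
a,b,d=load('s4'),load('s5'),load('s6')
col=lambda c:c['image'][150:200,262:269].astype(float).mean(1)
for n,c in(('s4',a),('s5',b),('s6',d)):
    I=col(c); gb=I[:,2]-I[:,1]; rd=I[:,0]-I[:,1]
    def edge(q,lev,lo): # first downward crossing after the peak
        k=np.argmax(q); 
        while q[k]>lev:k+=1
        return 150+k-1+(q[k-1]-lev)/(q[k-1]-q[k])
    def up(q,lev):
        k=np.argmax(q)
        while q[k]>lev:k-=1
        return 150+k+(lev-q[k])/(q[k+1]-q[k])
    print(n,'blue/green',edge(gb,0,0).round(2),'green lower',edge(I[:,1]-I[:,0],15,0).round(2),'blue upper',up(gb,20).round(2),'red',up(rd,8).round(2),edge(rd,8,0).round(2))
print([proj(d,[.6064,.1897,z])[1].round(2) for z in(.1155,.1165,.119)])
E
```

```text
s4 blue/green 155.22 green lower 181.6 blue upper 149.97 red 168.86 172.25
s5 blue/green 178.45 green lower 182.7 blue upper 172.53 red 168.88 172.3
s6 blue/green 178.23 green lower 182.57 blue upper 172.4 red 168.83 172.32
[np.float64(172.17), np.float64(171.81), np.float64(170.91)]
```

```bash
python3 -c "
from h import *
st(); manip.sign_off()"
```

```text
t52.27 [0.6056 0.1895 0.2084] w0.0622 [-0.34 -0.01 -0.07]
the job is handed in; nothing more can be done
```

I threaded all three collars onto the arbor in the order thick, middle, thin. I pressed the thin one under the catches, let go and handed in at 52.3 s of the 72 s limit. `sign_off` gives no verdict, so these results come from my own readings.

- **Forces:** the highest vertical force I read on the arbor was about 8 N, against the 30 N limit. Forces were sampled between small steps of the descent, not continuously.
- **Stack held:** after release, the side camera showed the stack about 1 px (roughly 2.5 mm) below its unloaded height. It rose only about 0.2 px (less than 0.5 mm) after I let go, so the catches are holding it.
- **Catches:** the front red catch showed at the same pixel rows as when it was free. A second was visible above the thin collar on the right edge. The third was out of view, so I infer it is out because the stack stays down.
- **Bystanders:** I touched none of them, but I took no final top picture to confirm they stayed put.
- **Measurements that disagreed:** the two cameras differed by up to 3.5 mm on where the shaft tip stood. I settled its position from a side view of the held collar over the shaft, then from the side forces felt while threading.

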